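# Put the direct-shear machine in third gear and start it

### The arm

A 6-joint arm with a two-finger parallel gripper is mounted at the origin on the work surface. World frame = base frame: x ahead of the robot, y to its left, z up, the work surface at z = 0. Lengths are in m, angles in rad, forces in N, time in s.
With the tool pointing down it reaches from about 0.35 to 0.85 m from the base axis. Payload 8.1 kg.
Tool frame: the origin (TCP) lies between the finger pads; the fingertips stand 11 mm ahead of it and the grasp point (between the pads) lies 8 mm behind it (robot.tips_ahead is the distance from the TCP to the fingertips, in m); z points along the fingers, y is the line along which they close (so a half turn about z gives the same grasp; the last joint's range is limited). The gripper opens to 93 mm and grips with 3 to 60 N. Pads are 15 mm wide; open, the fingers measure 128 mm over their backs; the gripper's body (75 mm by 188 mm) begins 65 mm behind the grasp point.
Start: joints at [1.021, 0.13, 1.488, -0, 1.523, -0.085], TCP at [0.269, 0.536, 0.23] pointing down, gripper open.
Joint ranges: [-2.96, 2.96], [-0.89, 2.26], [0.02, 2.5], [-1.34, 4.48], [0, 2.73], [-2.66, 2.66]. Speed limits (rad/s): [2.39, 2.39, 2.79, 3.14, 3.14, 3.14].

### API

Orientations are given as a rotation vector (axis times angle).
In Python, from plant import robot gives the robot as it stands. The module is installed in compiled form; this text tells all that it offers.
- The arm moves only by the tool move_arm, never from a script. Its argument "deltas" is one flat list of numbers, 7 for each row, row after row: the shift along the tool's x, y, z in m, then the turn, a rotation vector about the tool's x, y, z in rad, then the opening, from 0 (shut) to 1 (fully open). A call has 1 to 12 rows; each row is the pose to reach, as a shift and turn from the pose commanded when the call began, along the tool's axes at that moment; what a row does not reach only later rows make up. A row lasts 1/8 s, in which the tool goes at most 62.5 mm and 10.7 degrees, less where a joint would pass 70% of its speed; a pose out of reach is approached as far as the arm can. A call with a gripper value outside its range is refused whole. The fingers move at their own pace and stop on an object; "squeeze" is the grip in N (left out, the last holds). Time passes only in rows, so rows that repeat a pose let the fingers close. It gives the time, the measured TCP pose, the force, the opening and the grip force at its end, in the units of the state.
- robot.read_state(): the state, without advancing time (a new reading comes with each control period).
- robot.read_camera(name): name is "scene" or "top" or "wrist"; returns (picture, depth): 480x640x3 uint8, red, green, blue; 480x640 float32, m along the optical axis (not along the pixel's ray), 0 where there is no reading.
- robot.camera_model(name): a dict with "K" (3x3 intrinsics, pixels), "R" (3x3) and "t" (3): a world point X has camera coordinates R X + t; the wrist camera has in their place "tool_from_camera" (4x4, takes a point from camera to tool coordinates, whose origin is the TCP and whose axes are the flange's). Camera axes: x right, y down, z forward; pixel columns grow to the right and rows downward; lengths in m; the calibration is good to about 2 mm. A picture is of the moment at which its call begins: read the wrist's pose just before it. camera_model takes no time and is no camera call.
- robot.close_job(): hands the job in; it is judged then, once.
Trained networks look in the newest picture that a camera, given by its name, has taken for a name from the list of things; names that differ only in an ending like _2 or _b are one class to them, and where a whole thing is asked for, a point or a joint stands for the part that bears it (a point fixed in the world has none). Each returns a list of dicts, best first, with "confidence" (0 to 1); they miss things now and then, are a little off and sometimes report something else, mostly with a low value. They report only what shows in the picture. A call takes as long as a camera call.
- robot.recognise(camera, label): "uv" ([column, row] in pixels, amid what is visible of it).
The state is a dict: "t": time; "q": joint angles; "dq": joint speeds; "joint_torque": joint torques, N m; "tool_pos": TCP position; "orientation": TCP orientation; "force": force on the tool from outside, world axes, zero at the start; "wrist_torque": the same for the moment, N m; "opening": finger opening in m; "gripper_force": force on a finger pad.
Only numpy, scipy, OpenCV 4.12 (cv2) and the standard library are available. Lean on these libraries where they do the work, as an engineer would, in place of code of your own. Each camera call takes 0.05 s, during which the arm holds its last target. There are 200 camera calls.

### The job

The shear machine has been left somewhere in the left-hand lane of its gear gate: with your fingertips push the lever, without forcing it, through the H gate into third (across to the right-hand lane, then forward, away from you, fully home). Only then press the small flat start button right down, let it come back up and take your hand away. Leave the mushroom-headed stop button alone, and do not shift or lift the tools and glassware standing about; nothing needs to be gripped.

Things in the scene. Friction and masses are not known exactly. Their poses are not given: they have to be found in the camera images.
- machine: Grey and cream bench machine 0.97 m long, fixed to the bench; origin on the bench straight under the gate centre, x forward (away from the robot), y left. Gearbox top flat, 130 mm up, 280 mm fore and aft, 220 mm across. Behind it a motor (150 mm high), in front a hand wheel (132 mm high), on its left the control pod (115 mm high), 0.38 m to its right the shear box (210 mm high).
- gate (a point): Centre of the H gate, top face of a 124 x 108 mm steel plate 135 mm above the bench; axes as machine. Two slots run fore and aft, 34 mm apart, joined half-way by a 17 mm wide cross channel (neutral): first is left forward, second left back, third right forward, fourth right back. Steel teeth with rounded corners between the slots let the lever's 12 mm shaft cross only in the channel.
- lever_knob (a point): Centre of the lever's black ball knob, 38 mm in diameter, on a 12 mm steel shaft, 170 mm above its pivot, which is 85 mm under the gate centre: 220 mm above the bench when upright; it swings 47 mm fore and aft and 34 mm to either side. About 4 N at the knob moves it; it stays where it is left. The slot ends and outer slot walls are hard stops.
- gear_fore (a joint): Lever angle fore and aft, rad: 0 = in line with the cross channel (it passes between the teeth within about 0.03), +0.28 = fully forward (end of first or third), -0.28 = fully back (end of second or fourth).
- gear_across (a joint): Lever angle across, rad: +0.20 = left lane (first and second), -0.20 = right lane (third and fourth), 0 = between the lanes.
- start_top (a point): Centre of the top face of the start button: flat black cap, 24 mm in diameter, standing 10 mm proud of a round steel collar (40 mm across) when up, on the control pod left of the gearbox (85 mm nearer the robot and 174 mm left of the gate centre); 139 mm above the bench. It is pressed straight down.
- start (a joint): Travel of the start button, m: 0 = up, 0.006 = fully down (about 5 N); it springs back.
- stop_top (a point): Centre of the top of the stop button: black mushroom head 42 mm in diameter, on the same pod 100 mm further from the robot than the start button; 146 mm above the bench. To be left alone.
- stop (a joint): Travel of the stop button, m: 0 = up, 0.006 = down.
- spanner: Bystander: steel spanner 150 mm long, lying on the gearbox behind the gate plate; origin at its underside.
- cutter_ring: Bystander: thin steel sampling ring, 68 mm across, 22 mm high, on the gearbox in front of the gate plate; origin at the centre of its underside.
- small_beaker: Bystander: glass beaker 42 mm across, 55 mm high, on the far end of the control pod (115 mm above the bench); origin at the centre of its underside.
- beaker_a: Bystander: glass beaker 70 mm across, 95 mm high, on the bench left of the machine; origin at the centre of its underside.
- beaker_b: Bystander: glass beaker 84 mm across, 115 mm high, on the bench left of the machine; origin at the centre of its underside.
- tamper: Bystander: aluminium tamper standing on its 56 mm foot, 130 mm high, on the machine's bed (50 mm above the bench) to the right of the gearbox, near the front; origin at the centre of its underside.
- sample_jar: Bystander: lidded sample jar 68 mm across, 100 mm high, on the bench left of the machine; origin at the centre of its underside.

How it is judged:
On the way, in this order (a step that is already met when the one before it is completed fails the run):
1. the lever is fully home in third (right lane, forward) (value of joint gear_across below -0.15 rad and value of joint gear_fore above 0.24 rad), for 0.2 s.
2. the start button is pressed right down (value of joint start above 0.0045 m), for 0.05 s.
At the end, for the whole second after the job is handed in: Lever at rest in third: across angle below -0.15 rad, fore angle above 0.24 rad; start button, pressed at least 4.5 mm after that, and stop button up again (within 1.5 mm); every bystander at rest within 30 mm of where it stood (all of step 1 and value of joint each of start, stop below 0.0015 m and distance of each of spanner, cutter_ring, small_beaker, beaker_a, beaker_b, tamper, sample_jar from where it was at the start of the episode below 0.03 m and linear speed of each of spanner, cutter_ring, small_beaker, beaker_a, beaker_b, tamper, sample_jar below 0.02 m/s); the robot touches nothing.
It fails at once if the start button is pressed (over 3 mm) while the lever is not home in third (value of joint start above 0.003 m and not (value of joint gear_across below -0.15 rad and value of joint gear_fore above 0.24 rad)).
It fails at once if the stop button is pressed (over 3 mm) (value of joint stop above 0.003 m).
It fails at once if the lever is forced: pushed or squeezed with more than 45 N (contact force between the fingers and gear_fore above 45 N).
It fails at once if a bystander is lifted or shifted by more than 30 mm (distance of any of spanner, cutter_ring, small_beaker, beaker_a, beaker_b, tamper, sample_jar from where it was at the start of the episode above 0.03 m).
It also fails if it takes over 66 s, if anything falls off the work surface, if the arm or the gripper's body presses on something with over 40 N, if the wrist force passes 120 N, or if a joint passes its speed limit or range.

## Working session

There is one attempt and no reset: what is moved stays moved. The work goes in short steps, Python scripts to look and compute and a tool call to move; the robot and the scene stay as the last step left them, time stands still between calls to the robot, and variables do not carry over. Pictures are saved under pics/ and viewed, at most 10 in all, crops included, and the job is handed in when it is done.

Besides the shell and the picture viewer there is one more tool, called after "Request:" as name(argument=value, ...) on one line, values as JSON. move_arm: Moves the arm, as the interface text tells. Its arguments: {"type":"object","properties":{"deltas":{"type":"array","items":{"type":"number"}},"squeeze":{"type":"number"}},"required":["deltas"]}

```bash
mkdir -p pics
cat > h.py <<'E'
from plant import robot
import numpy as np, cv2
from scipy.spatial.transform import Rotation as Ro
def unproj(c,uv,depth,w=3):
    m=robot.camera_model(c);u,v=[int(round(a)) for a in uv]
    p=depth[max(0,v-w):v+w+1,max(0,u-w):u+w+1];p=p[p>0];d=np.median(p)
    X=np.linalg.inv(m["K"])@np.array([uv[0],uv[1],1])*d
    return np.array(m["R"]).T@(X-np.array(m["t"]))
def plane(c,uv,z):
    m=robot.camera_model(c);R=np.array(m["R"]);t=np.array(m["t"])
    C=-R.T@t;r=R.T@np.linalg.inv(m["K"])@np.array([uv[0],uv[1],1])
    return C+r*(z-C[2])/r[2]
def proj(c,X):
    m=robot.camera_model(c);x=m["K"]@(np.array(m["R"])@np.array(X)+np.array(m["t"]));return x[:2]/x[2]
E
python3 - <<'E'
from h import *
s=robot.read_state();print(s["t"],s["tool_pos"],s["orientation"],s["opening"],robot.tips_ahead)
for c in("top","scene"):
    p,d=robot.read_camera(c);cv2.imwrite(f"pics/{c}0.png",p[:,:,::-1]);np.save(f"{c}0.npy",d)
    m=robot.camera_model(c);print(c,-np.array(m["R"]).T@m["t"])
    for l in("lever_knob","start_top","stop_top","gate","spanner","cutter_ring","small_beaker","tamper"):
        for r in robot.recognise(c,l)[:2]:
            print(l,np.round(r["uv"],1),round(r["confidence"],2),np.round(unproj(c,r["uv"],d),3))
E
```

```text
0.0 [0.2686382  0.53588396 0.22856489] [-7.23378422e-01 -3.05657327e+00  2.79755945e-03] 0.0927241133172264 0.011
top [0.41221526 0.07896955 1.02500417]
lever_knob [306.4 222.3] 0.87 [0.568 0.09  0.235]
lever_knob [214.4 182.4] 0.22 [0.665 0.261 0.119]
start_top [236.2 288.9] 0.48 [0.469 0.213 0.138]
start_top [399.2 222.2] 0.48 [ 0.589 -0.076  0.13 ]
stop_top [228.  229.7] 0.91 [0.571 0.228 0.147]
stop_top [233. 287.] 0.25 [0.472 0.218 0.139]
gate [404.  223.5] 0.79 [ 0.586 -0.084  0.13 ]
gate [164.8 298.4] 0.64 [0.454 0.346 0.1  ]
spanner [320.6 176.9] 0.62 [0.67  0.066 0.138]
cutter_ring [340.6 268.9] 0.85 [0.504 0.031 0.134]
small_beaker [212.3 180.7] 0.69 [0.668 0.264 0.12 ]
tamper [441.9 281. ] 0.77 [ 0.484 -0.153  0.113]
scene [1.17403124 0.02331978 0.99128472]
lever_knob [329.6 216.1] 0.86 [0.579 0.078 0.223]
lever_knob [417.1 264.2] 0.57 [0.654 0.264 0.133]
start_top [386.5 200.8] 0.66 [0.477 0.223 0.139]
stop_top [393.8 231.9] 0.57 [0.575 0.224 0.147]
stop_top [455.  238.2] 0.41 [0.532 0.397 0.044]
gate [214.  283.2] 0.73 [ 0.623 -0.193  0.05 ]
spanner [322.2 276.8] 0.88 [0.673 0.056 0.136]
cutter_ring [311.4 195.5] 0.7 [0.444 0.046 0.134]
small_beaker [419.  264.6] 0.68 [0.673 0.26  0.161]
small_beaker [215.6 280.2] 0.19 [ 0.614 -0.19   0.049]
tamper [225.9 221.2] 0.96 [ 0.485 -0.163  0.105]
tamper [216.5 278.1] 0.25 [ 0.609 -0.188  0.05 ]
```

View pics/top0.png

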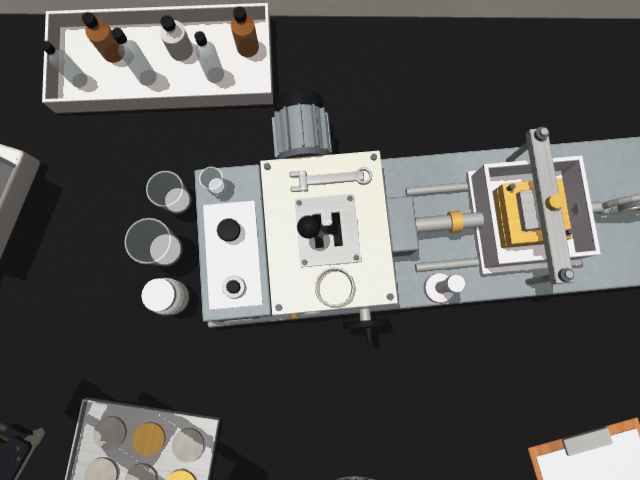

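View pics/scene0.png

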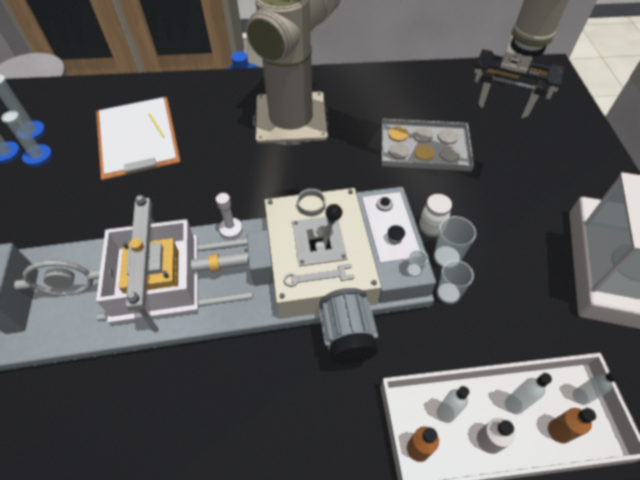

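The top view shows the machine turned a few degrees. The gate plate is near (328,230), the knob at (308,227), the start button at (233,287) and the stop button at (229,230). I'll enlarge the gate area.

Run:
```python
from h import *
p=cv2.imread("pics/top0.png")
c=cv2.resize(p[145:325,195:405],None,fx=3.8,fy=3.3333,interpolation=cv2.INTER_CUBIC)
c=cv2.resize(p[170:310,215:401],None,fx=4,fy=4,interpolation=cv2.INTER_CUBIC);cv2.imwrite("pics/crop.png",c)
```

```text
(no output)
```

View pics/crop.png

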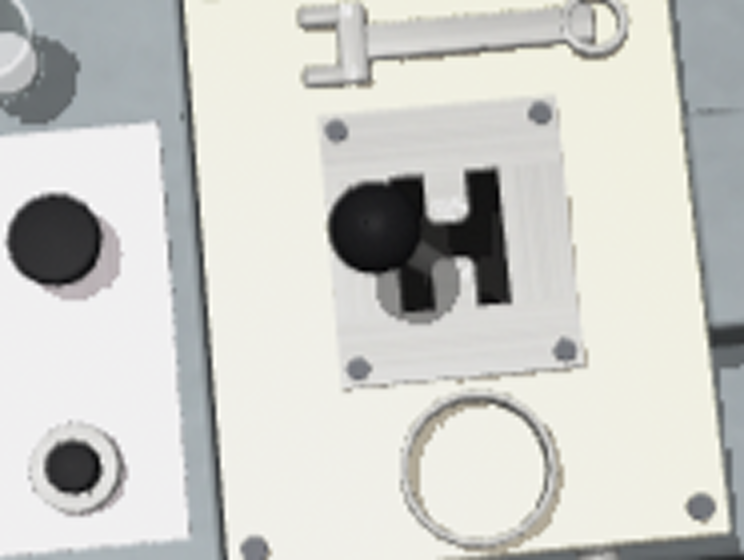

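The crop shows the plate corners at (320,116), (553,96), (585,365) and (345,390). The knob is at (376,228), the start cap at (73,466) and the stop head at (54,240). The knob is in the left lane, close to neutral.

Run:
```python
from h import *
f=lambda u,v:(215+u/4,170+v/4)
P=lambda uv,z:plane("top",uv,z)
corn=[P(f(*c),.135) for c in((320,116),(553,96),(585,365),(345,390))]
scr=[P(f(*c),.135) for c in((336,131),(540,112),(566,350),(358,368))]
print("sizes",[round(np.linalg.norm(corn[i]-corn[(i+1)%4]),4) for i in range(4)])
print("gate",np.mean(corn,0),np.mean(scr,0))
st=P(f(73,466),.139);sp=P(f(54,240),.146);kn=P(f(376,228),.22)
print("start",st,"stop",sp,np.linalg.norm(st-sp)); print("knob",kn)
src=np.array([[-.085,.174],[.015,.174],[0,0]]+[[.062,.054],[.062,-.054],[-.062,-.054],[-.062,.054]])
dst=np.array([st[:2],sp[:2],np.mean(scr,0)[:2]]+[c[:2] for c in corn])
a=src-src.mean(0);b=dst-dst.mean(0)
th=np.arctan2((a[:,0]*b[:,1]-a[:,1]*b[:,0]).sum(),(a*b).sum())
R=np.array([[np.cos(th),-np.sin(th)],[np.sin(th),np.cos(th)]]);t=dst.mean(0)-R@src.mean(0)
print("yaw",th,"origin",t);print("res",np.round(dst-(src@R.T+t),4))
np.savez("m.npz",R=R,t=t,th=th)
# knob ray & angles
for z in(.21,.215,.22):print(z,R.T@(P(f(376,228),z)[:2]-t))
d=np.load("top0.npy");print("knob depth pt",unproj("top",f(376,228),d,1))
d=np.load("scene0.npy")
k=unproj("scene",(334,212),d,1);print("scene knob",k,R.T@(k[:2]-t))
for n,x in(("start",(-.085,.174)),("stop",(.015,.174))):print(n,R@np.array(x)+t, proj("scene",[*(R@np.array(x)+t),.14]))
for nm,uv,z in(("ring",f(482,468),.152),("spL",f(305,45),.135),("spR",f(600,28),.135),("beaker",(211,181),.17)):print(nm,R.T@(P(uv,z)[:2]-t))
s=robot.read_state();print(Ro.from_rotvec(s["orientation"]).as_matrix().round(3))
```

```text
sizes [np.float64(0.1055), np.float64(0.1228), np.float64(0.1064), np.float64(0.1243)]
gate [0.57330685 0.05318039 0.135     ] [0.57382272 0.05351912 0.135     ]
start [0.47271305 0.21779052 0.139     ] stop [0.57117544 0.22769222 0.146     ] 0.09920628092244523
knob [0.56288812 0.08579941 0.22      ]
yaw 0.09737596817039403 origin [0.57349147 0.05316822]
res [[ 0.0007 -0.0003]
 [-0.0003 -0.0001]
 [ 0.0003  0.0004]
 [ 0.0001 -0.0011]
 [-0.0009  0.0014]
 [ 0.0004  0.0007]
 [-0.0002 -0.0009]]
0.21 [-0.00550957  0.03340995]
0.215 [-0.00644511  0.03345872]
0.22 [-0.00738065  0.03350748]
knob depth pt [0.55990269 0.08566408 0.23595033]
scene knob [0.57517194 0.08760255 0.23128133] [0.00502029 0.03410783]
start [0.47197749 0.21808005] [384.31351424 198.86206967]
stop [0.57150376 0.22780226] [394.99910214 232.43357864]
ring [-0.10330162 -0.00250112]
spL [0.09543987 0.05666974]
spR [ 0.09074584 -0.07729438]
beaker [0.09904953 0.19450538]
[[-0.894  0.448  0.   ]
 [ 0.448  0.894  0.   ]
 [-0.     0.    -1.   ]]
```

```bash
cat >> h.py <<'E'
def goto(mx,my,z):
    """delta in current tool axes to machine-frame point, tool y along machine y, pointing down"""
    g=np.load("m.npz");s=robot.read_state();T=Ro.from_rotvec(s["orientation"])
    p=np.array([*(g["R"]@[mx,my]+g["t"]),z]);c,n=np.cos(g["th"]),np.sin(g["th"])
    W=Ro.from_matrix(np.array([[-c,-n,0],[-n,c,0],[0,0,-1]]))
    return np.round(T.inv().apply(p-s["tool_pos"]),4),np.round((T.inv()*W).as_rotvec(),4)
def here():
    g=np.load("m.npz");s=robot.read_state();p=s["tool_pos"]
    return s["t"],np.round(g["R"].T@(p[:2]-g["t"]),4),round(p[2],4),np.round(s["force"],1)
E
python3 - <<'E'
from h import *
print(here(),goto(-.065,.034,.26),goto(-.065,.034,.26))
g=np.load("m.npz");k=plane("scene",(334,212),.2166);print(g["R"].T@(k[:2]-g["t"]))
p=cv2.imread("pics/scene0.png");m=(p.max(2)<45).astype(np.uint8);m[:195]=0;m[:,:322]=0;m[225:]=0;m[:,350:]=0
n,l,st,ce=cv2.connectedComponentsWithStats(m);print(st,ce)
E
```

```text
(0.9, array([-0.2561,  0.5105]), np.float64(0.2297), array([ 1.6, -0.3, -0.1])) (array([-0.4157, -0.3013, -0.0303]), array([ 1.000e-04,  0.000e+00, -5.621e-01])) (array([-0.4157, -0.3013, -0.0303]), array([ 1.000e-04,  0.000e+00, -5.621e-01]))
[-0.00637262  0.03646843]
[[     0      0    640    480 307069]
 [   327    206     14     15    131]] [[319.49420163 239.51119455]
 [333.09160305 213.25954198]]
```

Request:
move_arm(deltas=[0, 0, -0.05, 0, 0, -0.15, 0.3, -0.04, -0.03, -0.06, 0, 0, -0.3, 0, -0.09, -0.065, -0.06, 0, 0, -0.45, 0, -0.14, -0.1, -0.06, 0, 0, -0.562, 0, -0.19, -0.135, -0.06, 0, 0, -0.562, 0, -0.24, -0.17, -0.06, 0, 0, -0.562, 0, -0.29, -0.205, -0.055, 0, 0, -0.562, 0, -0.34, -0.24, -0.05, 0, 0, -0.562, 0, -0.38, -0.275, -0.04, 0, 0, -0.562, 0, -0.416, -0.301, -0.03, 0, 0, -0.562, 0, -0.416, -0.301, -0.03, 0, 0, -0.562, 0, -0.416, -0.301, -0.03, 0, 0, -0.562, 0], squeeze=5)

```text
t: 2.4
tool_pos: [0.5057, 0.0811, 0.2598]
orientation: [0.152, -3.138, -0.001]
force: [-0.1, -0.1, -0.0]
opening: 0.0009
gripper_force: 0.0
```

Run:
```python
from h import *
print(here(),goto(-.055,.034,.211))
p,d=robot.read_camera("wrist");cv2.imwrite("pics/w1.png",p[:,:,::-1])
print(robot.recognise("wrist","lever_knob"))
```

```text
(2.4, array([-0.0647,  0.0344]), np.float64(0.2598), array([-0.1, -0.1, -0. ])) (array([-0.0097, -0.0004,  0.0488]), array([ 0.0005, -0.0001, -0.0008]))
[]
```

View pics/w1.png

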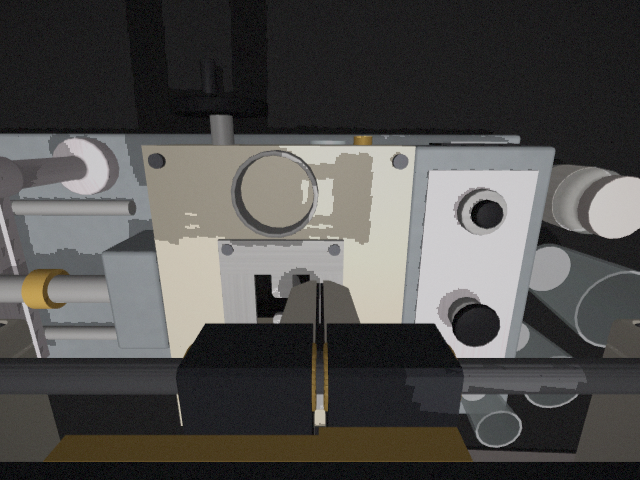

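The wrist view confirms the fingers are shut and stand behind the knob, which they hide. Ring, buttons and plate are undisturbed.

Request:
move_arm(deltas=[-0.009, 0, 0.02, 0, 0, 0, 0, -0.009, 0, 0.04, 0, 0, 0, 0, -0.01, 0, 0.049, 0, 0, 0, 0, -0.018, 0, 0.049, 0, 0, 0, 0, -0.026, 0, 0.049, 0, 0, 0, 0, -0.029, 0, 0.049, 0, 0, 0, 0, -0.029, 0, 0.049, 0, 0, 0, 0])

```text
t: 3.38
tool_pos: [0.5352, 0.0836, 0.211]
orientation: [-0.152, 3.137, -0.0]
force: [0.2, -0.9, -0.1]
opening: 0.0006
gripper_force: 0.0
```

Request:
move_arm(deltas=[-0.003, 0, 0, 0, 0, 0, 0, -0.003, 0, 0, 0, 0, 0, 0])

```text
t: 3.62
tool_pos: [0.5375, 0.0839, 0.2108]
orientation: [0.153, -3.137, -0.0]
force: [-2.9, 0.3, 2.8]
opening: 0.0003
gripper_force: 1.6
```

```bash
cat > look.py <<'E'
from h import *
import sys
print(here());g=np.load("m.npz")
for c,r in(("top",None),("scene",None)):
    p,d=robot.read_camera(c)
    for r in robot.recognise(c,"lever_knob")[:1]:
        k=plane(c,r["uv"],.215);print(c,np.round(r["uv"],1),round(r["confidence"],2),np.round(g["R"].T@(k[:2]-g["t"]),4))
    cv2.imwrite(f"pics/{c}_{sys.argv[1]}.png",p[:,:,::-1])
E
python3 look.py 1
```

```text
(3.625, array([-0.0328,  0.0341]), np.float64(0.2108), array([-2.9,  0.3,  2.8]))
scene [417.1 266.2] 0.71 [0.1525 0.1728]
```

Contact came at x = -0.033, so the knob is at -0.0065, matching the camera. Next I push it 6.5 mm to neutral, then back off.

Request:
move_arm(deltas=[-0.003, 0, 0, 0, 0, 0, 0, -0.006, 0, 0, 0, 0, 0, 0, -0.006, 0, 0, 0, 0, 0, 0])

```text
t: 4.2
tool_pos: [0.5439, 0.0845, 0.2106]
orientation: [0.153, -3.138, -0.0]
force: [-2.7, -0.1, 2.0]
opening: 0.0004
gripper_force: 1.7
```

```bash
python3 -c "
from h import *
print(here())"
```

```text
(4.2, array([-0.0264,  0.0341]), np.float64(0.2106), array([-2.7, -0.1,  2. ]))
```

Request:
move_arm(deltas=[0.025, 0, 0, 0, 0, 0, 0, 0.025, 0.03, 0, 0, 0, 0, 0, 0.02, 0.065, 0, 0, 0, 0, 0, 0, 0.065, 0, 0, 0, 0, 0, -0.026, 0.065, 0, 0, 0, 0, 0, -0.026, 0.065, 0, 0, 0, 0, 0])

```text
t: 4.95
tool_pos: [0.5643, 0.1517, 0.21]
orientation: [-0.152, 3.138, -0.0]
force: [0.2, -0.2, -0.8]
opening: 0.0005
gripper_force: 0.0
```

```bash
python3 look.py 2
python3 - <<'E'
from h import *
a=cv2.imread("pics/top_2.png")[180:290,240:380];b=cv2.imread("pics/scene_2.png")[170:280,270:410]
cv2.imwrite("pics/c2.png",np.hstack([cv2.resize(x,None,fx=2.85,fy=4,interpolation=3) if 0 else cv2.resize(x,(400,314),interpolation=cv2.INTER_CUBIC) for x in(a,b)]))
g=np.load("m.npz")
for z in (.135,):
  print(proj("scene",[*g["t"],z]))
print(proj("scene",[*(g["R"]@[0,.0335]+g["t"]),.2166]),proj("top",[*(g["R"]@[0,.0335]+g["t"]),.2166]))
E
```

```text
(4.95, array([0.0005, 0.099 ]), np.float64(0.21), array([ 0.2, -0.2, -0.8]))
scene [329.3 218.4] 0.68 [0.0076 0.0239]
[317.89116057 238.84483395]
[333.16005321 214.516707  ] [308.59028963 222.93231983]
```

View pics/c2.png

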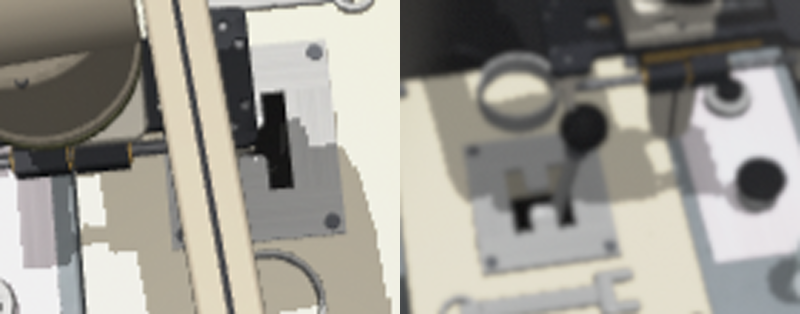

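The left half (top camera) is covered by the arm. In the scene view the knob is at about (334,215), against (333,214.5) predicted for neutral. Next I push right, checking the contact first.

Request:
move_arm(deltas=[0, -0.015, 0, 0, 0, 0, 0, 0, -0.025, 0, 0, 0, 0, 0, 0, -0.027, 0, 0, 0, 0, 0, 0, -0.029, 0, 0, 0, 0, 0, 0, -0.03, 0, 0, 0, 0, 0])

```text
t: 5.78
tool_pos: [0.5662, 0.1219, 0.2106]
orientation: [0.153, -3.138, -0.0]
force: [-1.0, -0.3, -0.8]
opening: 0.0002
gripper_force: 0.0
```

Request:
move_arm(deltas=[0, -0.005, 0, 0, 0, 0, 0, 0, -0.008, 0, 0, 0, 0, 0, 0, -0.01, 0, 0, 0, 0, 0])

```text
t: 6.15
tool_pos: [0.5677, 0.1128, 0.2118]
orientation: [-0.154, 3.136, 0.003]
force: [-0.6, 4.8, 4.4]
opening: 0.0009
gripper_force: 2.8
```

```bash
python3 -c "
from h import *
print(here())"
```

```text
(6.15, array([0.  , 0.06]), np.float64(0.2118), array([-0.6,  4.8,  4.4]))
```

Request:
move_arm(deltas=[0, -0.004, 0, 0, 0, 0, 0, 0, -0.008, 0, 0, 0, 0, 0, 0, -0.012, 0, 0, 0, 0, 0, 0, -0.015, 0, 0, 0, 0, 0, 0, -0.015, 0, 0, 0, 0, 0])

```text
t: 6.78
tool_pos: [0.5687, 0.0969, 0.2108]
orientation: [-0.152, 3.138, 0.0]
force: [0.0, 4.2, 4.1]
opening: 0.0004
gripper_force: 2.1
```

```bash
python3 look.py 3
python3 - <<'E'
from h import *
p=cv2.imread("pics/scene_3.png")[170:280,270:410]
cv2.imwrite("pics/c3.png",cv2.resize(p,(560,440),interpolation=cv2.INTER_CUBIC))
E
```

```text
(6.775, array([-0.0005,  0.044 ]), np.float64(0.2108), array([0. , 4.2, 4.1]))
scene [321.3 216.7] 0.65 [0.0003 0.008 ]
```

View pics/c3.png

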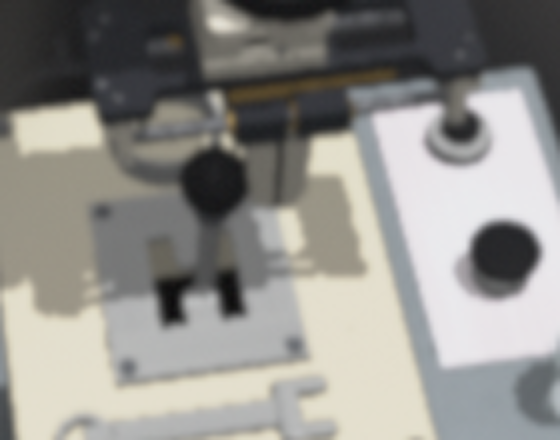

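The knob is now at about (323,215.5), in the channel between the teeth, so the crossing works. Continuing to the right.

Request:
move_arm(deltas=[0, -0.006, 0, 0, 0, 0, 0, 0, -0.012, 0, 0, 0, 0, 0, 0, -0.018, 0, 0, 0, 0, 0, 0, -0.024, 0, 0, 0, 0, 0, 0, -0.03, 0, 0, 0, 0, 0, 0, -0.035, 0, 0, 0, 0, 0, 0, -0.037, 0, 0, 0, 0, 0])

```text
t: 7.85
tool_pos: [0.5721, 0.0597, 0.2103]
orientation: [0.152, -3.137, 0.0]
force: [-0.2, 3.9, 2.3]
opening: 0.0002
gripper_force: 1.7
```

Request:
move_arm(deltas=[0, -0.002, 0, 0, 0, 0, 0, 0, -0.003, 0, 0, 0, 0, 0])

```text
t: 8.1
tool_pos: [0.5722, 0.0572, 0.2102]
orientation: [0.153, -3.137, -0.0]
force: [0.5, 3.2, -0.6]
opening: 0.0005
gripper_force: 1.7
```

```bash
python3 -c "
from h import *
print(here())"
```

```text
(8.1, array([-0.0009,  0.0041]), np.float64(0.2102), array([ 0.5,  3.2, -0.6]))
```

Still a steady 3–4 N, so it isn't at the wall yet. I'll move in millimetre steps.

Request:
move_arm(deltas=[0, -0.001, 0, 0, 0, 0, 0, 0, -0.002, 0, 0, 0, 0, 0])

```text
t: 8.35
tool_pos: [0.5724, 0.0553, 0.2102]
orientation: [0.153, -3.137, -0.0]
force: [-0.5, 4.5, -2.9]
opening: 0.0003
gripper_force: 1.7
```

Request:
move_arm(deltas=[0, -0.001, 0, 0, 0, 0, 0, 0, -0.002, 0, 0, 0, 0, 0])

```text
t: 8.6
tool_pos: [0.5726, 0.0532, 0.2102]
orientation: [0.153, -3.137, -0.0]
force: [0.5, 3.3, -2.2]
opening: 0.0003
gripper_force: 1.7
```

```bash
python3 look.py 4
```

```text
(8.6, array([-0.0009,  0.0001]), np.float64(0.2102), array([ 0.5,  3.3, -2.2]))
scene [303.2 222.1] 0.89 [ 0.0081 -0.0317]
```

Request:
move_arm(deltas=[0, -0.001, 0, 0, 0, 0, 0, 0, -0.001, 0, 0, 0, 0, 0])

```text
t: 9.05
tool_pos: [0.5729, 0.0521, 0.2106]
orientation: [0.153, -3.138, 0.0]
force: [0.3, 3.4, -2.3]
opening: 0.0005
gripper_force: 1.6
```

Request:
move_arm(deltas=[0, -0.001, 0, 0, 0, 0, 0, 0, -0.001, 0, 0, 0, 0, 0])

```text
t: 9.3
tool_pos: [0.573, 0.0514, 0.2106]
orientation: [0.153, -3.138, -0.001]
force: [-1.1, 5.0, -2.6]
opening: 0.0004
gripper_force: 2.3
```

At the wall. Now I go round behind the knob.

Request:
move_arm(deltas=[0, 0.025, 0, 0, 0, 0, 0, 0.03, 0.03, 0, 0, 0, 0, 0, 0.06, 0.02, 0, 0, 0, 0, 0, 0.06, -0.015, 0, 0, 0, 0, 0, 0.06, -0.033, 0, 0, 0, 0, 0, 0.06, -0.033, 0, 0, 0, 0, 0, 0.06, -0.033, 0, 0, 0, 0, 0])

```text
t: 10.18
tool_pos: [0.5168, 0.0129, 0.2107]
orientation: [-0.152, 3.138, 0.0]
force: [0.9, 0.1, 0.1]
opening: 0.0005
gripper_force: 0.0
```

```bash
python3 look.py 5
python3 - <<'E'
from h import *
p=cv2.imread("pics/scene_5.png")[170:280,270:410]
cv2.imwrite("pics/c5.png",cv2.resize(p,(560,440),interpolation=cv2.INTER_CUBIC))
E
```

```text
(10.175, array([-0.0603, -0.0346]), np.float64(0.2107), array([0.9, 0.1, 0.1]))
scene [301.6 222.3] 0.62 [ 0.0081 -0.0351]
```

View pics/c5.png

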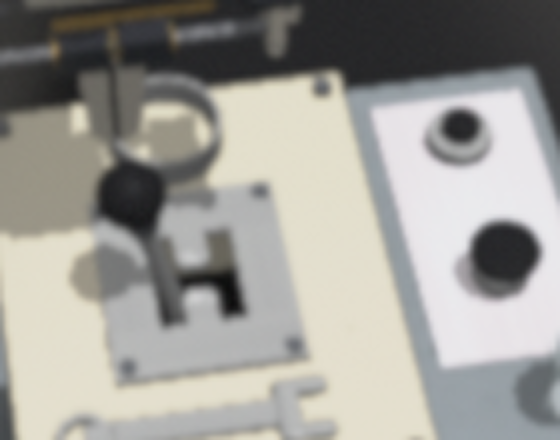

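The knob, at about (303,219) in the scene picture, is in the right-hand lane at neutral. Now I push it forward.

Request:
move_arm(deltas=[-0.015, 0, 0, 0, 0, 0, 0, -0.028, 0, 0, 0, 0, 0, 0, -0.034, 0, 0, 0, 0, 0, 0, -0.04, 0, 0, 0, 0, 0, 0, -0.046, 0, 0, 0, 0, 0, 0, -0.052, 0, 0, 0, 0, 0, 0, -0.058, 0, 0, 0, 0, 0, 0, -0.064, 0, 0, 0, 0, 0, 0, -0.069, 0, 0, 0, 0, 0, 0, -0.073, 0, 0, 0, 0, 0, 0, -0.075, 0, 0, 0, 0, 0, 0, -0.075, 0, 0, 0, 0, 0, 0])

```text
t: 11.88
tool_pos: [0.5909, 0.0199, 0.2099]
orientation: [0.153, -3.137, -0.0]
force: [-3.0, 1.2, -3.6]
opening: 0.0007
gripper_force: 1.8
```

Request:
move_arm(deltas=[-0.002, 0, 0, 0, 0, 0, 0, -0.002, 0, 0, 0, 0, 0, 0])

```text
t: 12.12
tool_pos: [0.5931, 0.02, 0.2105]
orientation: [0.153, -3.138, 0.0]
force: [-3.2, 0.1, -4.1]
opening: 0.0005
gripper_force: 1.9
```

Request:
move_arm(deltas=[-0.002, 0, 0, 0, 0, 0, 0, -0.002, 0, 0, 0, 0, 0, 0])

```text
t: 12.38
tool_pos: [0.5953, 0.0202, 0.2107]
orientation: [-0.153, 3.138, -0.0]
force: [-3.9, -0.2, -3.1]
opening: 0.0005
gripper_force: 1.8
```

```bash
python3 -c "
from h import *
print(here())"
```

```text
(12.375, array([ 0.0185, -0.035 ]), np.float64(0.2107), array([-3.9, -0.2, -3.1]))
```

Request:
move_arm(deltas=[-0.001, 0, 0, 0, 0, 0, 0, -0.001, 0, 0, 0, 0, 0, 0])

```text
t: 12.62
tool_pos: [0.5962, 0.0203, 0.2107]
orientation: [-0.153, 3.138, -0.0]
force: [-4.6, 1.1, -2.7]
opening: 0.0007
gripper_force: 1.9
```

Request:
move_arm(deltas=[-0.001, 0, 0, 0, 0, 0, 0, -0.001, 0, 0, 0, 0, 0, 0])

```text
t: 12.88
tool_pos: [0.5972, 0.0204, 0.2106]
orientation: [-0.153, 3.138, 0.0]
force: [-4.1, -0.5, -4.1]
opening: 0.0003
gripper_force: 1.9
```

Request:
move_arm(deltas=[-0.001, 0, 0, 0, 0, 0, 0, -0.001, 0, 0, 0, 0, 0, 0])

```text
t: 13.12
tool_pos: [0.5982, 0.0205, 0.2106]
orientation: [0.153, -3.138, 0.0]
force: [-5.0, 0.0, -2.6]
opening: 0.0001
gripper_force: 2.0
```

Request:
move_arm(deltas=[-0.001, 0, 0, 0, 0, 0, 0, -0.001, 0, 0, 0, 0, 0, 0])

```text
t: 13.38
tool_pos: [0.599, 0.0206, 0.2105]
orientation: [0.153, -3.137, -0.0]
force: [-5.1, 0.7, -3.2]
opening: 0.0004
gripper_force: 2.5
```

Request:
move_arm(deltas=[-0.001, 0, 0, 0, 0, 0, 0, -0.001, 0, 0, 0, 0, 0, 0])

```text
t: 13.62
tool_pos: [0.5998, 0.0207, 0.2103]
orientation: [0.153, -3.137, -0.0]
force: [-5.1, -0.6, -4.0]
opening: 0.0006
gripper_force: 2.9
```

The pad force is now rising, so the lever is at the stop. I retract to above the start button and look.

Request:
move_arm(deltas=[0.04, 0, 0, 0, 0, 0, 0, 0.08, 0, 0, 0, 0, 0, 0, 0.108, 0.04, 0, 0, 0, 0, 0, 0.108, 0.09, 0, 0, 0, 0, 0, 0.108, 0.14, 0, 0, 0, 0, 0, 0.108, 0.19, 0, 0, 0, 0, 0, 0.108, 0.209, 0, 0, 0, 0, 0, 0.108, 0.209, 0, 0, 0, 0, 0, 0.108, 0.209, 0, 0, 0, 0, 0])

```text
t: 14.75
tool_pos: [0.4731, 0.2173, 0.211]
orientation: [-0.152, 3.137, -0.0]
force: [-0.3, 0.3, -0.6]
opening: 0.0007
gripper_force: 0.0
```

```bash
python3 look.py 6
python3 - <<'E'
from h import *
print(goto(-.085,.174,.165))
a=cv2.imread("pics/top_6.png")[170:310,215:395];b=cv2.imread("pics/scene_6.png")[150:290,260:440]
cv2.imwrite("pics/c6.png",np.hstack([cv2.resize(x,(400,311),interpolation=cv2.INTER_CUBIC) for x in(a,b)]))
g=np.load("m.npz")
for c in("top","scene"):print(c,proj(c,[*(g["R"]@[.047,-.0335]+g["t"]),.21]),proj(c,[*(g["R"]@[.0404,-.0335]+g["t"]),.212]))
E
```

```text
(14.75, array([-0.084 ,  0.1731]), np.float64(0.211), array([-0.3,  0.3, -0.6]))
top [339.8 194.5] 0.79 [ 0.0428 -0.022 ]
scene [305.1 238. ] 0.53 [ 0.0491 -0.0337]
(array([0.0007, 0.001 , 0.0457]), array([-0.0001,  0.0002, -0.0018]))
top [346.27502386 192.12214524] [346.78055204 195.69105943]
scene [305.1168624  238.55315257] [304.62389735 235.4114936 ]
```

View pics/c6.png

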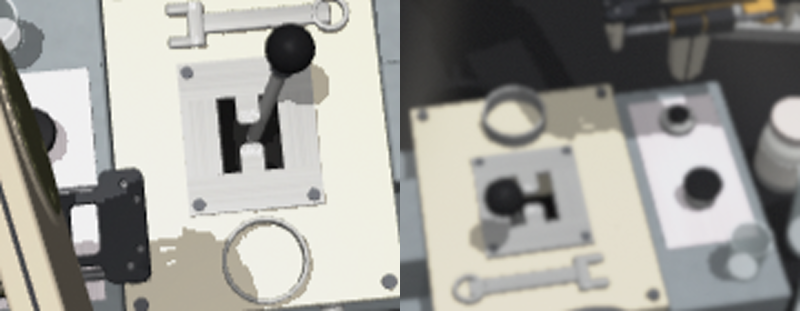

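Both views show the knob at full third: top (345.5,191.6), predicted (346.3,192.1). Bystanders haven't moved. Next I press start.

Request:
move_arm(deltas=[0.001, 0.001, 0.03, 0, 0, 0, 0, 0.001, 0.001, 0.05, 0, 0, 0, 0, 0.001, 0.001, 0.057, 0, 0, 0, 0, 0.001, 0.001, 0.06, 0, 0, 0, 0, 0.001, 0.001, 0.06, 0, 0, 0, 0])

```text
t: 15.58
tool_pos: [0.4717, 0.2191, 0.1514]
orientation: [-0.152, 3.137, 0.0]
force: [1.2, -0.0, -0.3]
opening: 0.0004
gripper_force: 0.0
```

Request:
move_arm(deltas=[0, 0, 0.003, 0, 0, 0, 0, 0, 0, 0.005, 0, 0, 0, 0, 0, 0, 0.005, 0, 0, 0, 0])

```text
t: 15.95
tool_pos: [0.472, 0.2193, 0.1463]
orientation: [-0.153, 3.136, 0.001]
force: [2.7, 0.2, 3.6]
opening: 0.0001
gripper_force: 1.6
```

Request:
move_arm(deltas=[0, 0, 0.001, 0, 0, 0, 0, 0, 0, 0.002, 0, 0, 0, 0, 0, 0, 0.002, 0, 0, 0, 0])

```text
t: 16.32
tool_pos: [0.4717, 0.2193, 0.144]
orientation: [-0.153, 3.137, 0.001]
force: [3.5, -0.2, 4.4]
opening: 0.0004
gripper_force: 2.3
```

Request:
move_arm(deltas=[0, 0, 0.001, 0, 0, 0, 0, 0, 0, 0.001, 0, 0, 0, 0])

```text
t: 16.58
tool_pos: [0.4718, 0.2193, 0.1437]
orientation: [-0.153, 3.137, 0.001]
force: [2.1, 0.4, 9.6]
opening: 0.0008
gripper_force: 5.0
```

Request:
move_arm(deltas=[0, 0, 0.001, 0, 0, 0, 0, 0, 0, 0.001, 0, 0, 0, 0])

```text
t: 16.82
tool_pos: [0.4719, 0.2193, 0.1436]
orientation: [-0.153, 3.136, 0.001]
force: [-2.2, -1.9, 17.3]
opening: 0.0004
gripper_force: 8.4
```

It bottomed out at 17 N, with the tips 6 mm below the up position. I retract.

Request:
move_arm(deltas=[0, 0, -0.02, 0, 0, 0, 0, 0, 0, -0.06, 0, 0, 0, 0, 0.04, 0, -0.1, 0, 0, 0, 0, 0.08, 0.03, -0.12, 0, 0, 0, 0, 0.1, 0.05, -0.12, 0, 0, 0, 0, 0.1, 0.05, -0.12, 0, 0, 0, 0, 0.1, 0.05, -0.12, 0, 0, 0, 0, 0.1, 0.05, -0.12, 0, 0, 0, 0])

```text
t: 17.82
tool_pos: [0.3671, 0.2584, 0.2608]
orientation: [0.151, -3.136, 0.002]
force: [0.2, -1.0, -0.7]
opening: 0.0003
gripper_force: 0.0
```

```bash
python3 look.py 7
python3 - <<'E'
from h import *
a=cv2.imread("pics/top_7.png")[150:320,135:395];b=cv2.imread("pics/scene_7.png")[150:320,240:500]
cv2.imwrite("pics/c7.png",np.vstack([cv2.resize(x,(459,300),interpolation=cv2.INTER_CUBIC) for x in(a,b)]))
p,d=robot.read_camera("scene");print("start",unproj("scene",(384.3,198.9),d,1),"stop",unproj("scene",(395,232.4),d,1))
E
```

```text
(17.825, array([-0.1854,  0.2244]), np.float64(0.2608), array([ 0.2, -1. , -0.7]))
top [339.  193.4] 0.7 [ 0.0447 -0.0209]
scene [304.1 239.2] 0.65 [ 0.0518 -0.0361]
start [0.47069776 0.21841762 0.13830945] stop [0.57546641 0.22644295 0.14572861]
```

View pics/c7.png

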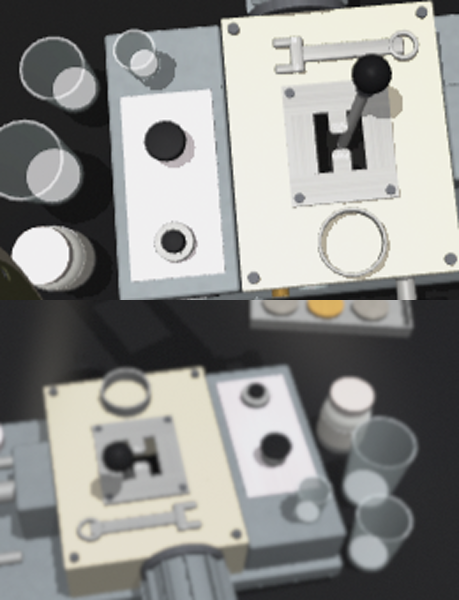

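The lever is in third, both buttons are up (139 and 146 mm), the bystanders are in place and the arm is clear.

```bash
python3 -c "
from plant import robot
print(robot.close_job())"
```

```text
the job is handed in; nothing more can be done
None
```

The job is handed in: the lever is home in third, the start button was pressed fully down afterwards and is back up, the stop button and bystanders were left alone, and the arm is clear; the hand-in returned no verdict.

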